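# Turn the plaque over against the bench stop

## Task

Turn the small plaque over, end over end, so that its brass face is up and ready to engrave. Without gripping or lifting it, push it with the fingertips across the bench into the curved steel stop until its front end rides up and it leans there, then tip it back over towards you by pushing its raised end from behind, so that it drops flat on the bench in front of the stop. Leave the glue bottle, the ring cone and the yellow pot where they stand.

Things in the scene. Friction and masses are not known exactly. Their poses are not given: they have to be found in the camera images.
- plaque: loose plaque, 80 mm long (own x), 60 wide (own y), 8 thick, about 0.14 kg: dark walnut with a 2 mm brass sheet on one face. Origin at its very middle; own z points out of the walnut face, -z out of the brass. Starts flat, walnut up, front end (+x) 15 to 60 mm short of the stop and facing it within 0.3 rad
- front_end (a point): middle of the plaque's front end face (40 mm along its own +x), the end nearer the stop at the start, which rides up the stop
- rear_end (a point): middle of the plaque's rear end face (40 mm along its own -x), the end to be pushed
- stop: fixed stop of polished, slippery 4 mm steel sheet, 150 mm wide (own y). Origin on the bench, mid toe line, where its concave front starts; own +x points level into the stop (the push direction), z up. The front rises at 38 degrees, steepening in steps to 82. Behind it are only a rib at each end of the width (to 42 mm beyond the toe, 46 high) and a 5 mm high foot to 76 mm beyond the toe
- stop_top (a point): middle of the stop's top edge, 54 mm above the bench and 32 mm beyond the toe. A plaque pushed in until its rear end is at the toe leans here at about 60 degrees from level, its front end some 70 mm high, sticking out above the stop; it stays leaning when let go. A few newtons are enough to push it up; tipped back past upright it falls flat by itself
- glue_mid (a point): bystander: white glue bottle with red cap, 44 mm diameter, 110 mm high, standing; point half-way up on its axis
- cone_mid (a point): bystander: wooden ring cone, 56 mm diameter foot, 85 mm high, standing; point on its axis 40 mm up
- pot_mid (a point): bystander: yellow open pot, 60 mm rim diameter, 60 mm high, standing; point half-way up on its axis
Things that resemble listed ones, but are neither listed nor needed, are in the scene too. What is meant by the plaque is not pink or turquoise, and is the smaller of those in its own colour.

How it is judged:
On the way:
1. the plaque leans steeply against the stop, walnut side towards the robot, front end up and rear end on the bench (angle between plaque's own z axis and vertical between 0.75 and 1.5 rad and height (world z) of front_end above 0.045 m and height (world z) of rear_end below 0.02 m and contact force between plaque and stop above 0.02 N and x of rear_end in the frame of stop above -0.06 m), for 0.1 s.
At the end, for the whole second after the job is handed in: The plaque lies flat on the bench, at rest, brass face up (within 5 degrees of level), its middle in front of the toe of the stop, within 200 mm of it and within 100 mm either side of its centre line; each bystander's point is within 15 mm of where it began (angle between plaque's own z axis and vertical above 3.05 rad and height (world z) of plaque below 0.008 m and linear speed of plaque below 0.02 m/s and x of plaque in the frame of stop between -0.2 and 0 m and y of plaque in the frame of stop between -0.1 and 0.1 m and distance of each of glue_mid, cone_mid, pot_mid from where it was at the start of the episode below 0.015 m); the robot touches nothing.
It fails at once if the plaque is lifted: both of its ends more than 26 mm above the bench (height (world z) of each of front_end, rear_end above 0.026 m).
It fails at once if the glue bottle is moved more than 15 mm or knocked over (distance of glue_mid from where it was at the start of the episode above 0.015 m).
It fails at once if the wooden ring cone is moved more than 15 mm or knocked over (distance of cone_mid from where it was at the start of the episode above 0.015 m).
It fails at once if the yellow pot is moved more than 15 mm or knocked over (distance of pot_mid from where it was at the start of the episode above 0.015 m).
It also fails if it takes over 51 s, if anything falls off the work surface, if the arm or the gripper's body presses on something with over 40 N, if the wrist force passes 120 N, or if a joint passes its speed limit or range.

## Robot

A 6-joint arm with a two-finger parallel gripper is mounted at the origin on the work surface. World frame = base frame: x ahead of the robot, y to its left, z up, the work surface at z = 0. Lengths are in m, angles in rad, forces in N, time in s.
With the tool pointing down it reaches from about 0.35 to 0.85 m from the base axis. Payload 8.1 kg.
Tool frame: the origin (TCP) lies midway between the tips of the shut fingers; the grasp point (between the pads) lies 19 mm behind it; z points along the fingers, y is the line along which they close (so a half turn about z gives the same grasp; the last joint's range is limited). The gripper opens to 93 mm and grips with 3 to 60 N. Pads are 15 mm wide; open, the fingers measure 128 mm over their backs; the gripper's body (75 mm by 188 mm) begins 65 mm behind the grasp point.
Start: joints at [-1.277, 0.13, 1.488, -0, 1.523, -0.085], TCP at [0.222, -0.557, 0.219] pointing down, gripper open.
Joint ranges: [-2.96, 2.96], [-0.89, 2.26], [0.02, 2.5], [-1.34, 4.48], [0, 2.73], [-2.66, 2.66]. Speed limits (rad/s): [2.39, 2.39, 2.79, 3.14, 3.14, 3.14].

## Interface

Orientations are given as a unit quaternion [w, x, y, z].
In Python, from workcell import status, optics, robot gives the robot as it stands.
- The arm moves only by the tool move_arm, never from a script. Its argument "plan" is a list that holds one entry, the list of rows, each a list of 7 numbers: the shift along the tool's x, y, z in mm, then the turn, a rotation vector about the tool's x, y, z in units of 5 degrees (1.0 is 5 degrees), then the opening, from 0 (shut) to 1 (fully open). A call has 1 to 12 rows; each row shifts and turns the commanded pose from where the row before left it, along the tool's axes as they then stand; what a row does not reach is not made up. A row lasts 1/12 s, in which the tool goes at most 41.7 mm and 7.16 degrees, less where a joint would pass 70% of its speed; a pose out of reach is approached as far as the arm can. A call is refused whole if a number of a shift passes 41.7 or a number of a turn 1, either way. A call with a gripper value outside its range is refused whole. The fingers move at their own pace and stop on an object; "squeeze" is the grip in N (left out, the last holds). Time passes only in rows, so rows that do not move let the fingers close. It gives the time, the measured TCP pose, the force, the opening and the grip force at its end, in the units of the state.
- status.sense(): the state, without advancing time (a new reading comes with each control period).
- optics.capture(name): name is "side" or "top" or "wrist"; returns the picture (480x640x3 uint8, red, green, blue); there is no depth.
- optics.calibration(name): a dict with "fx", "fy", "cx", "cy" (pixels), "origin" and "orientation" of the camera in the world. Camera axes: x right, y down, z forward; pixel columns grow to the right and rows downward; lengths in m; the calibration is good to about 2 mm. The wrist camera is an equidistant fisheye: a pixel r from the principal point sees the ray r / f radians off the axis. A picture is of the moment at which its call begins: read the wrist's pose just before it. calibration takes no time and is no camera call; for the wrist camera it gives the pose at the moment of the call.
- robot.finish_job(): hands the job in; it is judged then, once.
The state is a dict: "t": time; "joint_pos": joint angles; "qvel": joint speeds; "joint_torque": joint torques, N m; "eef_pos": TCP position; "tcp_rot": TCP orientation; "wrist_force": force on the tool from outside, world axes, zero at the start; "moment": the same for the moment, N m; "opening": finger opening in m; "gripper_force": force on a finger pad.
Only numpy, scipy, OpenCV 4.12 (cv2) and the standard library are available. Lean on these libraries where they do the work, as an engineer would, in place of code of your own. Each camera call takes 0.05 s, during which the arm holds its last target. There are 200 camera calls.

## Working session

There is one attempt and no reset: what is moved stays moved. The work goes in short steps, Python scripts to look and compute and a tool call to move; the robot and the scene stay as the last step left them, time stands still between calls to the robot, and variables do not carry over. Pictures are saved under pics/ and viewed, at most 10 in all, crops included, and the job is handed in when it is done.

Besides the shell and the picture viewer there is one more tool, called after "Request:" by a JSON object that holds its "fn" and its "kwargs", one argument or row to a line. move_arm: Moves the arm, as the interface text tells. Its arguments: {"type":"object","properties":{"plan":{"type":"array","items":{"type":"array","items":{"type":"array","items":{"type":"number"}}}},"squeeze":{"type":"number"}},"required":["plan"]}

```bash
mkdir -p pics; ls; python3 - <<'E'
from workcell import status, optics
import cv2
for n in ("top","side"):
    im=optics.capture(n); cv2.imwrite(f"pics/{n}0.png",im[:,:,::-1]); print(n,optics.calibration(n))
print(status.sense())
E
```

```text
pics
top {'fx': 455.2063398995002, 'fy': 455.2063398995002, 'cx': 315.6940804368973, 'cy': 238.54314014833298, 'origin': array([0.51470261, 0.0335317 , 0.72574475]), 'orientation': array([ 0.04245071, -0.69685306,  0.71551068, -0.02526301])}
side {'fx': 500.6537326947755, 'fy': 500.6537326947755, 'cx': 325.80692996615227, 'cy': 233.499355034811, 'origin': array([0.25136298, 0.52463225, 0.69909383]), 'orientation': array([ 0.11665267, -0.29627984,  0.88198079, -0.34744826])}
{'t': 0.1, 'joint_pos': array([-1.27741035e+00,  1.31044539e-01,  1.48911912e+00,  1.34299483e-05,
        1.52299623e+00, -8.54214247e-02]), 'qvel': array([ 1.57445142e-03, -1.67985925e-03, -2.71753902e-03,  1.00382569e-03,
        2.86013848e-05, -1.24444382e-03]), 'joint_torque': array([ 2.09998805e-03, -5.61339605e+01, -4.93097377e+01,  7.71413161e-02,
        2.91301747e-02, -5.71913392e-05]), 'eef_pos': array([ 0.22176048, -0.5569928 ,  0.21774504]), 'tcp_rot': array([-7.80085568e-04,  9.82116437e-01,  1.88272914e-01, -7.46652153e-05]), 'wrist_force': array([0.190931  , 0.52015389, 0.13580853]), 'moment': array([0.04351401, 0.08227544, 0.00161031]), 'gripper_force': 0.0, 'opening': 0.09284400486741556}
```

View pics/top0.png

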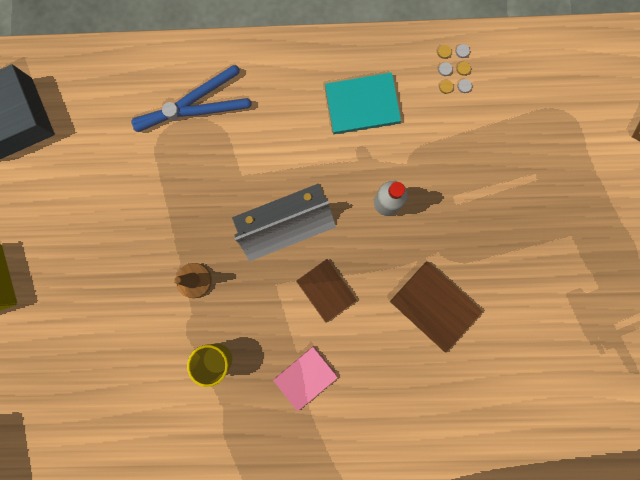

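View pics/side0.png

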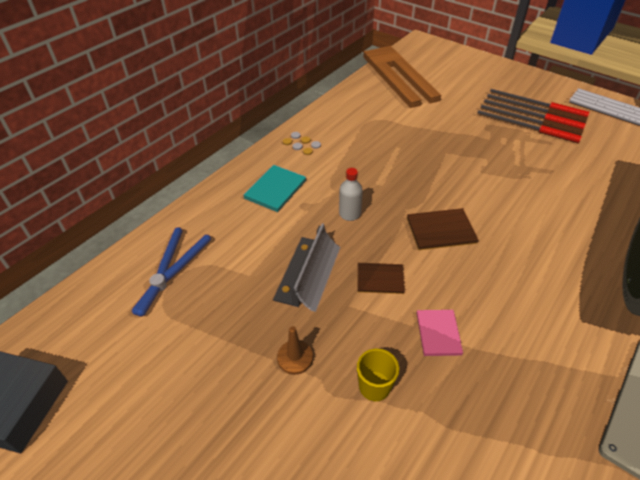

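The top view shows the smaller walnut plaque at about (327,291) with its front end near (314,271). The stop toe runs from about (248,259) to (335,225), the glue bottle is at (390,198), the cone at (193,280) and the pot at (208,365). The side view agrees with this.

```bash
cat > h.py <<'E'
import numpy as np, cv2
from scipy.spatial.transform import Rotation as R
from workcell import status, optics
def rot(q): return R.from_quat(np.roll(q,-1))
def ray(c,uv,z):
    uv=np.atleast_2d(uv).astype(float)
    d=np.c_[(uv[:,0]-c['cx'])/c['fx'],(uv[:,1]-c['cy'])/c['fy'],np.ones(len(uv))]
    d=rot(c['orientation']).apply(d); o=c['origin']
    return o+d*((z-o[2])/d[:,2])[:,None]
def blob(mask,near):
    cs,_=cv2.findContours(mask.astype(np.uint8),cv2.RETR_EXTERNAL,cv2.CHAIN_APPROX_NONE)
    cs=[k for k in cs if cv2.contourArea(k)>150]
    return min(cs,key=lambda k:np.linalg.norm(k[:,0].mean(0)-near))
E
python3 - <<'E'
from h import *
im=cv2.imread("pics/top0.png"); c=optics.calibration("top")
hsv=cv2.cvtColor(im,cv2.COLOR_BGR2HSV)
k=blob((hsv[...,2]<115)&(hsv[...,1]>70),(327,291))
r=cv2.boxPoints(cv2.minAreaRect(k)); P=ray(c,r,.008)
print("plaque px",r.round(),"area",cv2.contourArea(k)); print(P.round(4)); print("centre",P.mean(0),"sides",np.linalg.norm(np.diff(P,axis=0),axis=1))
k=blob((hsv[...,1]<60),(290,225))
h=cv2.convexHull(k)[:,0]; a=cv2.approxPolyDP(cv2.convexHull(k),4,True)[:,0]
print("stop hull",a.tolist()); print(ray(c,a,0).round(4))
z=cv2.resize(im[170:340,220:380],None,fx=4,fy=3.5*4/3.5,interpolation=cv2.INTER_CUBIC)[:600]
cv2.imwrite("pics/crop.png",z[:600,:640])
E
```

```text
plaque px [[296. 280.]
 [329. 256.]
 [360. 299.]
 [326. 323.]] area 1993.0
[[ 0.5188  0.0831  0.008 ]
 [ 0.5551  0.0294  0.008 ]
 [ 0.4872 -0.0162  0.008 ]
 [ 0.4516  0.037   0.008 ]]
centre [0.5031643  0.03332976 0.008     ] sides [0.06475037 0.08180392 0.06407044]
stop hull [[318, 184], [335, 226], [249, 260], [235, 239], [232, 217]]
[[0.6733 0.0443 0.    ]
 [0.604  0.0188 0.    ]
 [0.5531 0.158  0.    ]
 [0.5875 0.1802 0.    ]
 [0.6234 0.1848 0.    ]]
```

View pics/crop.png

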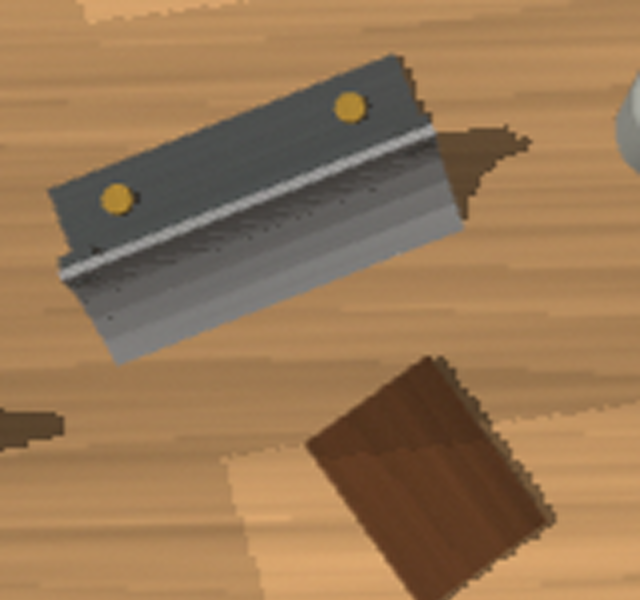

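Top view measurements:

| Item | Value |
|---|---|
| Toe midpoint | (0.5785, 0.088), width 148 mm against the stated 150 |
| Stop heading | 20° |
| Plaque centre | about (0.504, 0.035) |
| Plaque heading | 34° |
| Plaque front end to toe | about 50 mm |

These agree with the sizes given, so I'm moving in behind the plaque.

Request:
{"fn": "move_arm", "kwargs": {
  "plan": [
    [[27,-28,5,0,0,0,0.25],[27,-28,5,0,0,0,0.25],[27,-28,5,0,0,0,0.25],[27,-28,5,0,0,0,0.25],[27,-28,5,0,0,0,0.25],[27,-28,5,0,0,0,0.25],[27,-28,5,0,0,0,0.25],[27,-28,5,0,0,0,0.25],[27,-28,5,0,0,0,0.25],[27,-28,5,0,0,0,0.25],[27,-28,5,0,0,0,0.25],[27,-28,5,0,0,0,0.25]]
  ]
}}

```text
t: 1.1
eef_pos: [0.3988, -0.1235, 0.1583]
tcp_rot: [0.0, 0.982, 0.188, 0.0]
wrist_force: [0.8, 0.2, 0.3]
opening: 0.0235
gripper_force: 0.0
```

Request:
{"fn": "move_arm", "kwargs": {
  "plan": [
    [[25,-26,0,0,0,0,0.25],[25,-26,0,0,0,0,0.25],[25,-26,0,0,0,0,0.25],[13,-16,0,0,0,0,0.25],[0,0,20,0,0,-0.85,0.25],[0,0,20,0,0,-0.85,0.25],[0,0,20,0,0,-0.85,0.25],[0,0,20,0,0,0,0.25],[0,0,20,0,0,0,0.25],[0,0,0,0,0,0,0.25],[0,0,0,0,0,0,0.25]]
  ]
}}

```text
t: 2.02
eef_pos: [0.4442, -0.0054, 0.0576]
tcp_rot: [-0.001, 0.955, 0.296, -0.002]
wrist_force: [-0.2, 0.6, 0.4]
opening: 0.0235
gripper_force: 0.0
```

Request:
{"fn": "move_arm", "kwargs": {
  "plan": [
    [[0,0,15,0,0,0,0.25],[0,0,15,0,0,0,0.25],[0,0,10,0,0,0,0.25],[0,0,7,0,0,0,0.25],[0,0,4,0,0,0,0.25],[0,0,3,0,0,0,0.25],[0,0,1,0,0,0,0.25],[0,0,0,0,0,0,0.25],[0,0,0,0,0,0,0.25]]
  ]
}}

```text
t: 2.77
eef_pos: [0.4461, -0.0056, 0.0042]
tcp_rot: [0.0, 0.955, 0.296, 0.0]
wrist_force: [0.4, -0.3, -0.0]
opening: 0.0231
gripper_force: 0.0
```

```bash
python3 - <<'E'
from h import *
im=optics.capture("wrist"); cv2.imwrite("pics/w1.png",im[:,:,::-1]); s=status.sense(); print(s['eef_pos'],s['wrist_force'])
E
```

```text
[ 0.4461744  -0.00564773  0.00419742] [0.7113113  0.52566933 0.29679841]
```

View pics/w1.png

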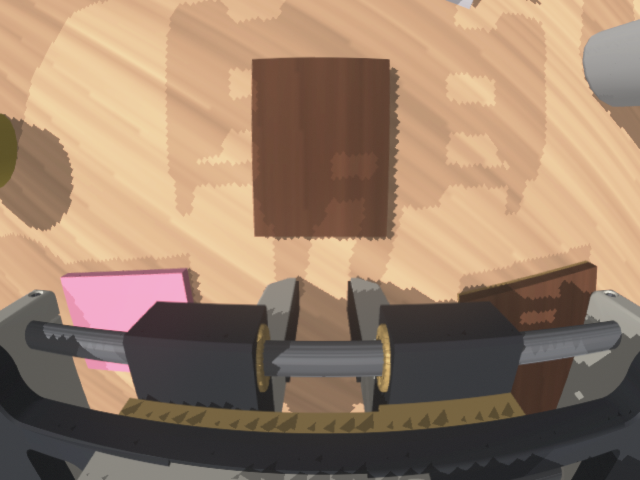

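The wrist view shows the plaque square ahead of the fingers, spanning columns 252–390 with its rear edge at row 237, and well centred. I'll lower 2 mm and push along the plaque's axis, turning towards the stop heading.

Request:
{"fn": "move_arm", "kwargs": {
  "plan": [
    [[0,0,2,0,0,0,0.25],[6,0,0,0,0,0,0.25],[6,0,0,0,0,0,0.25],[6,0,0,0,0,0,0.25],[6,0,0,0,0,0,0.25],[6,0,0,0,0,0,0.25],[6,0,0,0,0,0,0.25],[6,0,0,0,0,0,0.25],[6,0,0,0,0,0,0.25],[5,0,0,0,0,0,0.25],[0,0,0,0,0,0,0.25]]
  ]
}}

```text
t: 3.73
eef_pos: [0.4904, 0.025, 0.0018]
tcp_rot: [-0.0, 0.955, 0.296, 0.0]
wrist_force: [-0.1, -0.2, 0.6]
opening: 0.0233
gripper_force: 0.0
```

Request:
{"fn": "move_arm", "kwargs": {
  "plan": [
    [[2,0,0,0,0,0.4,0.25],[2,0,0,0,0,0.4,0.25],[2,0,0,0,0,0.4,0.25],[2,0,0,0,0,0.4,0.25],[2,0,0,0,0,0.4,0.25],[2,0,0,0,0,0.4,0.25],[2,0,0,0,0,0.4,0.25],[0,0,0,0,0,0,0.25]]
  ]
}}

```text
t: 4.4
eef_pos: [0.5016, 0.0312, 0.0015]
tcp_rot: [-0.0, 0.984, 0.177, -0.0]
wrist_force: [-0.8, -0.3, 0.7]
opening: 0.0229
gripper_force: 0.2
```

```bash
python3 - <<'E'
from h import *
im=optics.capture("wrist"); cv2.imwrite("pics/w2.png",im[:,:,::-1]); s=status.sense(); print(s['eef_pos'],s['wrist_force'])
d=(s['eef_pos'][:2]-[.5785,.0884]); print("in stop frame",d@[.939,.344],d@[-.344,.939])
E
```

```text
[0.5016236  0.03113554 0.00152511] [-1.17572749  0.45811343 -0.03436573]
in stop frame -0.09188591062555843 -0.027325850924826714
```

View pics/w2.png

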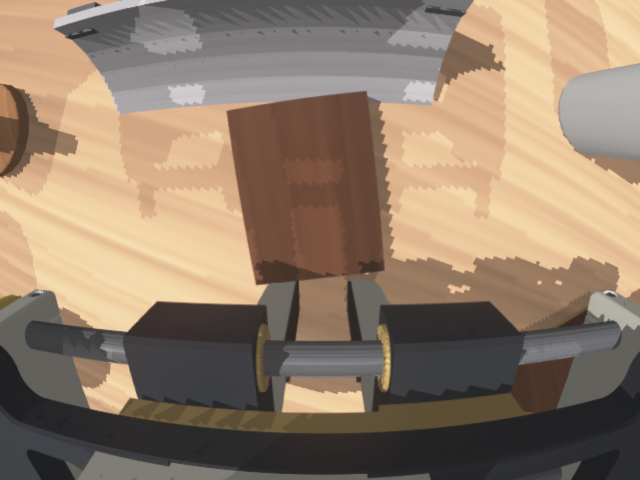

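The plaque is about 8° left of square with its leading corner at the toe, near (370,95). The left finger is pushing and the stop corner will square it up. I'll keep pushing along the stop axis.

Request:
{"fn": "move_arm", "kwargs": {
  "plan": [
    [[4,0,0,0,0,0,0.25],[4,0,0,0,0,0,0.25],[4,0,0,0,0,0,0.25],[4,0,0,0,0,0,0.25],[4,0,0,0,0,0,0.25],[4,0,0,0,0,0,0.25],[4,0,0,0,0,0,0.25],[4,0,0,0,0,0,0.25],[4,0,0,0,0,0,0.25],[4,0,0,0,0,0,0.25],[4,0,0,0,0,0,0.25],[4,0,0,0,0,0,0.25]]
  ]
}}

```text
t: 5.45
eef_pos: [0.547, 0.048, 0.0016]
tcp_rot: [-0.0, 0.984, 0.178, 0.0]
wrist_force: [-2.4, -0.9, -0.6]
opening: 0.0231
gripper_force: 0.9
```

```bash
python3 - <<'E'
from h import *
im=optics.capture("wrist"); cv2.imwrite("pics/w3.png",im[:,:,::-1]); s=status.sense(); print(s['eef_pos'],s['wrist_force'])
d=(s['eef_pos'][:2]-[.5785,.0884]); print("in stop frame",d@[.939,.344],d@[-.344,.939])
E
```

```text
[0.5478462  0.0481787  0.00191678] [-2.02553625 -0.78917154 -0.7406631 ]
in stop frame -0.04262004287113356 -0.027222892196719403
```

View pics/w3.png

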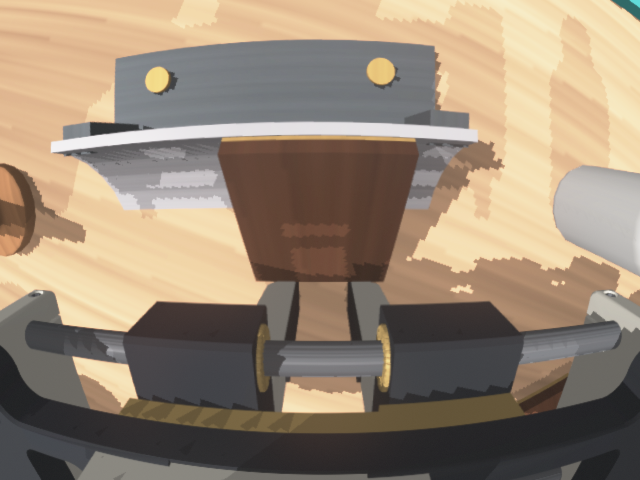

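The plaque is square and climbing the stop, with its top edge at about row 138 and columns 220–418. I'll push on.

Request:
{"fn": "move_arm", "kwargs": {
  "plan": [
    [[3,0,0,0,0,0,0.25],[3,0,0,0,0,0,0.25],[3,0,0,0,0,0,0.25],[3,0,0,0,0,0,0.25],[3,0,0,0,0,0,0.25],[3,0,0,0,0,0,0.25],[3,0,0,0,0,0,0.25],[0,0,0,0,0,0,0.25]]
  ]
}}

```text
t: 6.17
eef_pos: [0.567, 0.0554, 0.0018]
tcp_rot: [-0.0, 0.984, 0.178, 0.0]
wrist_force: [-0.6, 0.4, -0.6]
opening: 0.023
gripper_force: 0.1
```

Request:
{"fn": "move_arm", "kwargs": {
  "plan": [
    [[2,0,0,0,0,0,0.25],[2,0,0,0,0,0,0.25],[2,0,0,0,0,0,0.25],[0,0,0,0,0,0,0.25],[0,0,0,0,0,0,0.25]]
  ]
}}

```text
t: 6.58
eef_pos: [0.5722, 0.0573, 0.0017]
tcp_rot: [-0.0, 0.984, 0.178, 0.0]
wrist_force: [0.3, -0.8, -0.0]
opening: 0.0234
gripper_force: 0.2
```

```bash
python3 - <<'E'
from h import *
im=optics.capture("side"); w=optics.capture("wrist"); s=status.sense(); print(s['eef_pos'],s['wrist_force'])
d=(s['eef_pos'][:2]-[.5785,.0884]); print("in stop frame",d@[.939,.344],d@[-.344,.939])
a=cv2.resize(im[180:380,230:480],(500,400)); b=cv2.resize(w[60:330,40:560],(500,260))[:200]
cv2.imwrite("pics/s4.png",cv2.vconcat([a,b])[:,:,::-1])
E
```

```text
[0.57211813 0.05730254 0.00176984] [-0.19578291 -0.14277204 -1.10243024]
in stop frame -0.016690104003047476 -0.027005155794669427
```

View pics/s4.png

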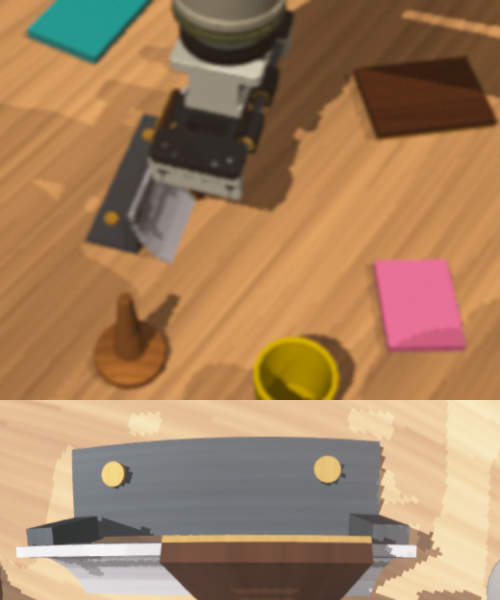

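The plaque leans steeply with its brass edge above the stop's top edge (wrist crop row 540, columns 162–372). I'll back off, go up and over, and come down behind it.

Request:
{"fn": "move_arm", "kwargs": {
  "plan": [
    [[-8,0,0,0,0,0,0.25],[-10,0,0,0,0,0,0.25],[-10,0,-15,0,0,0,0.25],[-8,0,-30,0,0,0,0.25],[0,0,-35,0,0,0,0.25],[0,0,-35,0,0,0,0.25],[10,0,-15,0,0,0,0.25],[25,0,0,0,0,0,0.25],[25,0,0,0,0,0,0.25],[25,0,0,0,0,0,0.25],[25,0,0,0,0,0,0.25],[25,0,0,0,0,0,0.25]]
  ]
}}

```text
t: 7.68
eef_pos: [0.6654, 0.0921, 0.1318]
tcp_rot: [0.0, 0.984, 0.178, 0.0]
wrist_force: [0.1, -0.2, 0.2]
opening: 0.0231
gripper_force: 0.0
```

```bash
python3 - <<'E'
from h import *
im=optics.capture("side"); w=optics.capture("wrist"); s=status.sense(); print(s['eef_pos'],s['wrist_force'])
d=(s['eef_pos'][:2]-[.5785,.0884]); print("in stop frame",d@[.939,.344],d@[-.344,.939])
a=cv2.resize(im[180:380,230:480],(500,400)); b=cv2.resize(w[60:480,0:640],(500,200))
cv2.imwrite("pics/s5.png",cv2.vconcat([a,b])[:,:,::-1])
E
```

```text
[0.66623797 0.09272183 0.13064069] [ 0.01406588  0.23267929 -0.94414861]
in stop frame 0.08387265980949808 -0.026123667252683006
```

View pics/s5.png

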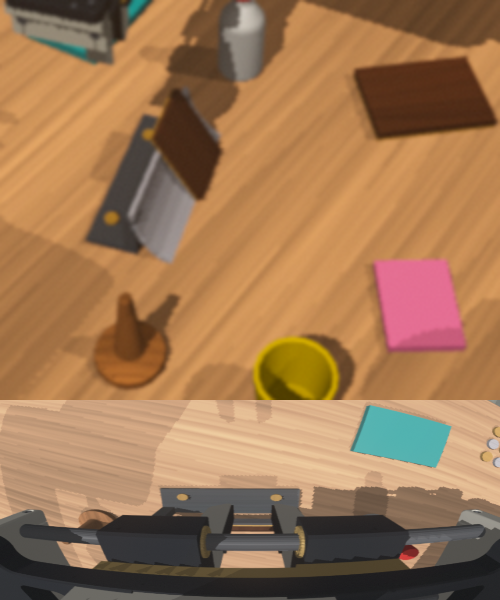

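The side view shows the plaque leaning on the stop by itself, with its top near (180,95) in the crop and the walnut side towards the robot. The fingers are behind it, so I'll descend and push its raised end back.

Request:
{"fn": "move_arm", "kwargs": {
  "plan": [
    [[0,0,20,0,0,0,0.25],[0,0,20,0,0,0,0.25],[0,0,18,0,0,0,0.25],[0,0,8,0,0,0,0.25],[0,0,3,0,0,0,0.25],[0,0,0,0,0,0,0.25],[-10,0,0,0,0,0,0.25],[-10,0,0,0,0,0,0.25],[-10,0,0,0,0,0,0.25],[-6,0,0,0,0,0,0.25],[-6,0,0,0,0,0,0.25]]
  ]
}}

```text
t: 8.7
eef_pos: [0.626, 0.0771, 0.0645]
tcp_rot: [0.0, 0.984, 0.178, 0.001]
wrist_force: [-0.5, 0.0, -0.5]
opening: 0.0232
gripper_force: 0.2
```

Request:
{"fn": "move_arm", "kwargs": {
  "plan": [
    [[-6,0,0,0,0,0,0.25],[-6,0,0,0,0,0,0.25],[-6,0,0,0,0,0,0.25],[-6,0,0,0,0,0,0.25],[0,0,0,0,0,0,0.25]]
  ]
}}

```text
t: 9.12
eef_pos: [0.6017, 0.0684, 0.0624]
tcp_rot: [-0.0, 0.984, 0.177, -0.001]
wrist_force: [-0.6, 0.3, -0.1]
opening: 0.0231
gripper_force: 0.0
```

```bash
python3 - <<'E'
from h import *
im=optics.capture("side"); w=optics.capture("wrist"); s=status.sense(); print(s['eef_pos'],s['wrist_force'])
d=(s['eef_pos'][:2]-[.5785,.0884]); print("in stop frame",d@[.939,.344],d@[-.344,.939])
a=cv2.resize(im[180:380,230:480],(500,400)); b=cv2.resize(w[60:480,0:640],(500,200))
cv2.imwrite("pics/s6.png",cv2.vconcat([a,b])[:,:,::-1])
E
```

```text
[0.60267435 0.06869866 0.06261672] [ 0.84037864  0.35508095 -0.35689289]
in stop frame 0.015922451698351787 -0.026815533993463106
```

View pics/s6.png

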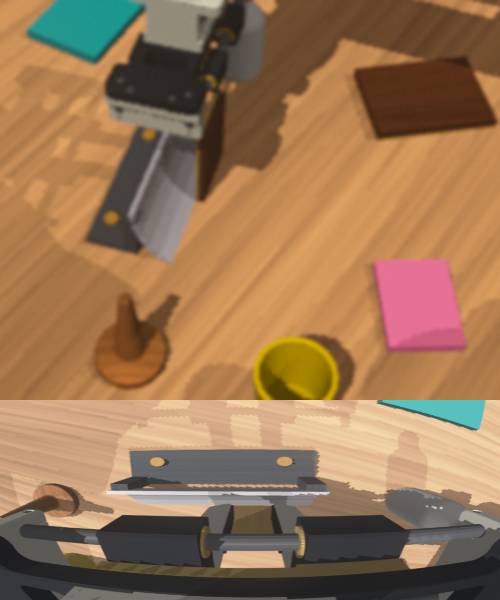

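The plaque has come up to nearly upright without its foot sliding. In the side crop its edge runs from (222,95) to (205,195). I'll push a bit further until it falls.

Request:
{"fn": "move_arm", "kwargs": {
  "plan": [
    [[-6,0,0,0,0,0,0.25],[-6,0,0,0,0,0,0.25],[-6,0,0,0,0,0,0.25],[-6,0,0,0,0,0,0.25],[-5,0,0,0,0,0,0.25],[0,0,0,0,0,0,0.25],[0,0,0,0,0,0,0.25],[0,0,-30,0,0,0,0.25],[0,0,-30,0,0,0,0.25],[20,0,-30,0,0,0,0.25],[35,0,-20,0,0,0,0.25],[35,0,0,0,0,0,0.25]]
  ]
}}

```text
t: 10.22
eef_pos: [0.6642, 0.0905, 0.1802]
tcp_rot: [0.001, 0.984, 0.177, 0.005]
wrist_force: [1.6, -0.2, 0.8]
opening: 0.0232
gripper_force: 0.0
```

```bash
python3 - <<'E'
from h import *
im=optics.capture("side"); t=optics.capture("top"); s=status.sense(); print(s['t'],s['eef_pos'],s['wrist_force'])
a=cv2.resize(im[160:410,230:480],(400,400)); b=cv2.resize(t[170:390,180:420],(400,400))
cv2.imwrite("pics/s7.png",cv2.hconcat([a,b])[:,:,::-1])
E
```

```text
10.3167 [0.66365181 0.09166109 0.17189738] [-0.53017235  0.78522912 -1.77490543]
```

View pics/s7.png

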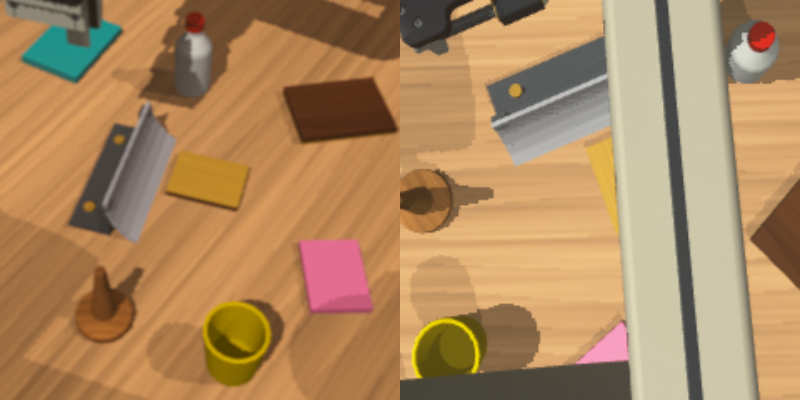

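The plaque lies flat in front of the toe with its brass face up, at side crop (208,180). The bystanders haven't moved and the arm is clear. I'm handing in.

Request:
{"fn": "move_arm", "kwargs": {
  "plan": [
    [[0,0,0,0,0,0,0.25],[0,0,0,0,0,0,0.25],[0,0,0,0,0,0,0.25],[0,0,0,0,0,0,0.25]]
  ]
}}

```text
t: 10.65
eef_pos: [0.6593, 0.0898, 0.173]
tcp_rot: [0.0, 0.984, 0.177, 0.0]
wrist_force: [-0.7, 0.5, 0.2]
opening: 0.0233
gripper_force: 0.0
```

```bash
python3 -c "
from workcell import robot
print(robot.finish_job())"
```

```text
the job is handed in; nothing more can be done
None
```

The plaque is turned over and lies flat, brass face up, in front of the stop, with the glue bottle, cone and pot where they stood; I handed the job in at about 10.7 s, and no verdict came back.

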